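Draw out the telescopic stock rest and hold it

TASK

Long bar stock is about to be laid on the telescopic rest that is stowed in the small steel cabinet on the bench. Swing the cabinet's front door open by its upright pull, to about a right angle or wider, and leave it open; then squeeze the button on the side of the black grip above the roof and, keeping it squeezed, draw the rest straight out toward the front, past its first stop to its second stop, which is as far as it goes. Finish while still holding the rest out there with the button squeezed in (do not let go), and do not disturb the things lying about.

Things in the scene. Friction and masses are not known exactly. Their poses are not given: they have to be found in the camera images.
- stock_rest: Fixed dark steel cabinet, 130 deep (x) x 160 wide (y) x 90 mm high. Origin: centre of its underside. x points from the front (door, local x -65 mm, toward the robot) to the back, y left, z up. A 24 mm wide roof slot runs along x at y 0 from the front; beside it (y 16 to 31 mm) a toothed catch rack stands 12 mm above the roof. Position and yaw vary.
- rest_door (a joint): Front door angle, rad: 0 shut, grows as it swings out toward the robot about the vertical hinge at the cabinet's front right (-y) edge (anticlockwise from above), 1.57 square, stop at 1.9. Starts at 0 to 0.25. Slightly stiff (0.06 N m), stays where left. Panel 158 mm wide, 6 thick, from 28 to 88 mm above the bench. Shut, it stands in the rest's way.
- door_pull (a point): Grasp point on the door's pull: an upright round wooden post, 16 mm thick, from 46 to 110 mm above the bench, 45 mm in front of the door's middle plane, 115 mm along the door from the hinge; its bracket's top is at 54 mm. Point on the post's axis, 88 mm above the bench. It can be pinched from above in any direction and turns between the fingers.
- door_hinge (a point): Point on the door's vertical hinge axis, 88 mm above the bench.
- rest_tube (a joint): How far the telescopic rest is drawn out, m, along cabinet -x: 0 stowed, first stop 0.05, second stop (hard end) 0.10. A pawl holds it at 0 unless the button is squeezed; button let go before the first stop: it catches there. A spring draws it back (2 N at 0, 3.5 N at 0.10; friction 1 N). Nothing locks it at the second stop: let go, it returns to about 0.07.
- rest_grip (a point): Middle of the rest's black grip, 135 mm above the bench, stowed 85 mm behind the cabinet's front at mid width; moves with the rest. Grip 32 (cabinet x) x 34 (y) mm, from 106 to 160 mm above the bench, over the roof slot. The light metal button sticks out 11.5 mm on its +y side: 45.5 mm across y with the button out, 37.5 mm with it in.
- rest_button (a joint): How far the button is squeezed in (cabinet -y), m: 0 out, 0.008 fully in. Spring: 2 N to start, 8 N fully in. Face 22 (x) x 36 (z) mm, centred 133 mm above the bench. Pinching the grip from above across cabinet y, one finger on the plain side and one on the button, squeezes it. The pawl frees at about 0.005.
- oil_can: Bystander, to be left alone: small tin thumb oiler, 76 mm wide, 166 mm tall. Origin: centre of its underside.
- tin_mug: Bystander, to be left alone: dark tin mug, 79x110x80 mm. Origin: centre of its underside.
- candle: Bystander, to be left alone: candle stub in a tin saucer, 108 mm wide, 64 mm tall. Origin: centre of its underside.
- match_tin: Bystander, to be left alone: flat brass tin, 42x64x18 mm. Origin: centre of its underside.
- bolt_0: Bystander, to be left alone: square-headed bolt, 96 mm long. Origin: centre of its underside.
- padlock: Bystander, to be left alone: old padlock lying flat, 80x52x16 mm. Origin: centre of its underside.
- horseshoe_a: Bystander, to be left alone: horseshoe lying flat, 132x146x19 mm. Origin: centre of its underside.
- lantern: Fixed hurricane lantern on the bench, 254 mm tall, right of the cabinet. Origin: centre of its underside. Keep the arm clear of it, and of the fixed bench grinder with the wooden crank at the bench's front edge, right of the middle (about x 0.3, y -0.19 m), whose top is about 230 mm above the bench.

How it is judged:
On the way, in this order (a step that is already met when the one before it is completed fails the run):
1. the cabinet door is swung open (value of joint rest_door above 1.35 rad and value of joint rest_tube below 0.01 m), for 0.2 s.
2. the button is squeezed in by the fingers (value of joint rest_button above 0.0055 m and value of joint rest_door above 1.35 rad and contact force between the fingers and rest_tube above 2 N), for 0.1 s.
3. the rest is drawn past its first stop with the button squeezed (all of step 2 and value of joint rest_tube above 0.06 m), for 0.05 s.
At the end, for the whole second after the job is handed in: The door stands open (over 1.35 rad), the rest is drawn out over 95 mm (second stop at 100 mm) and still, the fingers hold it (over 2 N) and the button is squeezed in more than 5.5 mm (all of step 2 and value of joint rest_tube above 0.095 m and velocity of joint rest_tube between -0.01 and 0.01 m/s); the arm keeps its last pose, push and grip.
It fails at once if one of the things lying about is moved more than 30 mm (distance of any of oil_can, tin_mug, candle, match_tin, bolt_0, padlock, horseshoe_a from where it was at the start of the episode above 0.03 m).
It also fails if it takes over 51 s, if anything falls off the work surface, if the arm or the gripper's body presses on something with over 40 N, if the wrist force passes 120 N, or if a joint passes its speed limit or range.

ROBOT

A 6-joint arm with a two-finger parallel gripper is mounted at the origin on a cart in front of the work surface, level with it; the furniture and walls round the work are solid. World frame = base frame: x ahead of the robot, y to its left, z up, the work surface at z = 0. Lengths are in m, angles in rad, forces in N, time in s.
With the tool pointing down it reaches from about 0.35 to 1 m from the base axis. Payload 7.1 kg.
Tool frame: the origin (TCP) lies between the finger pads; the fingertips stand 22 mm ahead of it and the grasp point (between the pads) lies 3 mm ahead of it; z points along the fingers, y is the line along which they close (so a half turn about z gives the same grasp; the last joint's range is limited). The gripper opens to 85 mm and grips with 20 to 120 N. Pads are 22 mm wide; open, the fingers measure 114 mm over their backs; the gripper's body (76 mm by 85 mm) begins 54 mm behind the grasp point. The pads swing forward as they close: fully open they stand 13 mm farther back than shut.
Start: joints at [1.236, 0.423, 1.63, -0, 1.089, -0.019], TCP at [0.194, 0.594, 0.253] pointing down, gripper open.
Joint ranges: [-3, 3], [-0.9, 2.11], [0.09, 2.58], [-1.31, 4.45], [0.11, 2.69], [-2.54, 2.54]. Speed limits (rad/s): [2.39, 2.39, 3.01, 3.14, 3.14, 3.14].

INTERFACE

Orientations are given as a rotation vector (axis times angle).
In Python, from rig import manip gives the robot as it stands. The module is installed in compiled form; this text tells all that it offers. Calls block until the motion is done:
- manip.move_to(position, orientation): joint-space move of the TCP to a pose.
- manip.servo_line(position, orientation=None, rate=0.15): straight line of the TCP; orientation=None keeps the orientation; rate is the mean speed in m/s.
- manip.set_joints(angles): joint-space move.
- manip.command_gripper(opening, f_grip=None): finger opening in m; f_grip is the grip in N (None keeps the last); returns when the fingers have stopped.
- manip.hold(seconds).
- manip.solve_ik(position, orientation): joint angles nearest the present ones, or None.
- manip.camera(name): name is "scene" or "top" or "wrist"; returns a dict with "image" (400x640x3 uint8, red, green, blue), "fx", "fy", "cx", "cy" (pixels), "k1" (the pictures are not rectified: a ray, as slopes to the right and down, at radius r is drawn at 1 + k1 r^2 times it, then the intrinsics apply), "cam_to_world" (4x4, takes a point from camera to world coordinates); the wrist camera has in their place "mount" (4x4, takes a point from camera to tool coordinates, whose origin is the TCP and whose axes are the flange's). Camera axes: x right, y down, z forward; pixel columns grow to the right and rows downward; lengths in m; the calibration is good to about 2 mm. A picture is of the moment at which its call begins: read the wrist's pose just before it. There is no depth.
A pose or a line that the arm cannot do raises manip.IKError and nothing moves.
- manip.sign_off(): hands the job in; it is judged then, once.
Readings, each from a call of its own:
- manip.get_time(): time.
- manip.get_joint_positions(): joint angles.
- manip.get_joint_vel(): joint speeds.
- manip.get_tau(): joint torques, N m.
- manip.get_position(): TCP position.
- manip.get_ee_rot(): TCP orientation.
- manip.get_contact_force(): force on the tool from outside, world axes, zero at the start.
- manip.get_torque(): the same for the moment, N m.
- manip.get_width(): finger opening in m.
- manip.get_grip_force(): force on a finger pad.
Only numpy, scipy, OpenCV 4.12 (cv2) and the standard library are available. Lean on these libraries where they do the work, as an engineer would, in place of code of your own. Each camera call takes 0.05 s, during which the arm holds its last target. There are 200 camera calls.

## Working session

There is one attempt and no reset: what is moved stays moved. The work goes in short steps, each a Python script; the robot and the scene stay as the last script left them, time stands still between calls to the robot, and variables do not carry over. Pictures are saved under pics/ and viewed, at most 10 in all, crops included, and the job is handed in when it is done.

```bash
mkdir -p pics
cat > h.py <<'E'
import numpy as np, cv2
from rig import manip
from scipy.spatial.transform import Rotation as R
def shot(name, fn=None):
    if name=="wrist":
        p=np.array(manip.get_position()); r=R.from_rotvec(manip.get_ee_rot()).as_matrix()
    c=manip.camera(name)
    if name=="wrist":
        T=np.eye(4);T[:3,:3]=r;T[:3,3]=p
        c["cam_to_world"]=T@np.array(c["mount"])
    if fn: cv2.imwrite(fn,c["image"][:,:,::-1])
    return c
def und(c,uv):
    uv=np.atleast_2d(np.array(uv,float))
    K=np.array([[c["fx"],0,c["cx"]],[0,c["fy"],c["cy"]],[0,0,1]])
    return cv2.undistortPoints(uv[:,None,:],K,np.array([c["k1"],0,0,0.])).reshape(-1,2)
def onplane(c,uv,z):
    n=und(c,uv);T=np.array(c["cam_to_world"])
    d=np.c_[n,np.ones(len(n))]@T[:3,:3].T;o=T[:3,3]
    return o+d*((z-o[2])/d[:,2])[:,None]
def proj(c,P):
    T=np.linalg.inv(np.array(c["cam_to_world"]));P=np.atleast_2d(P)@T[:3,:3].T+T[:3,3]
    s=P[:,:2]/P[:,2:];r2=(s**2).sum(1,keepdims=True);s=s*(1+c["k1"]*r2)
    return s*[c["fx"],c["fy"]]+[c["cx"],c["cy"]]
def down(yaw):  # tool z down, tool y (closing line) at world angle yaw
    y=np.array([np.cos(yaw),np.sin(yaw),0]);z=np.array([0,0,-1.]);x=np.cross(y,z)
    return R.from_matrix(np.c_[x,y,z]).as_rotvec()
E
python3 - <<'E'
from h import *
for n in("top","scene"):
    c=shot(n,f"pics/{n}.png"); print(n,c["fx"],c["k1"],np.round(c["cam_to_world"],3).tolist())
print(manip.get_time(),manip.get_ee_rot(),np.round(manip.get_contact_force(),2))
E
```

```text
top 426.58841451782047 0.03870034570921276 [[0.016, -0.987, 0.159, 0.323], [-1.0, -0.015, 0.01, 0.028], [-0.008, -0.159, -0.987, 1.342], [0.0, 0.0, 0.0, 1.0]]
scene 368.6765216701102 -0.02269959804944829 [[0.707, -0.516, 0.484, -0.07], [-0.708, -0.506, 0.493, -0.576], [-0.009, -0.691, -0.723, 1.0], [0.0, 0.0, 0.0, 1.0]]
0.1 [-4.94042136e-01 -3.10221452e+00  2.27935857e-03] [ 1.01  0.24 -0.31]
```

View pics/top.png

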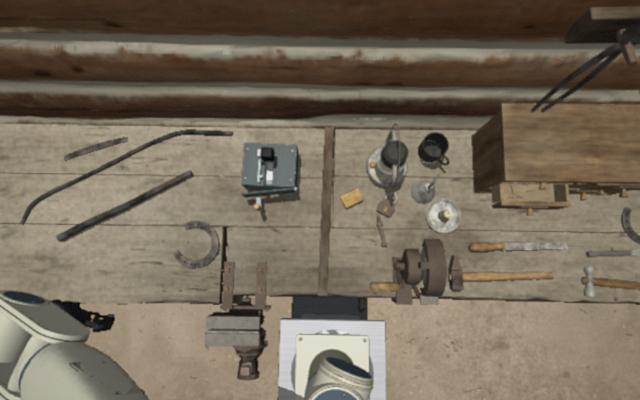

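View pics/scene.png

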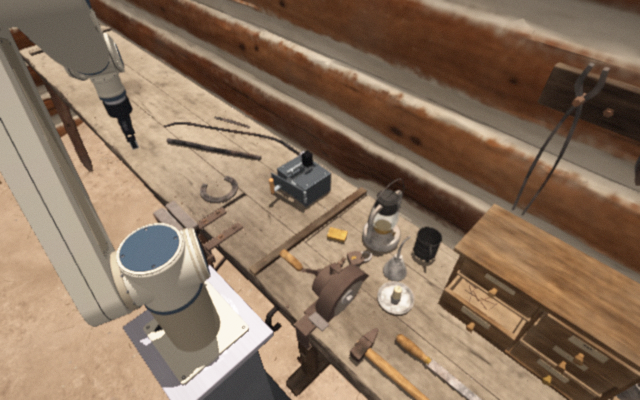

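The top view shows the cabinet at about (270,168), the black grip at (267,153), the pull at (258,205) and the lantern at (390,165). The scene view agrees, with the grip at (307,159) and the pull at (271,185). I'll take a closer look with the wrist camera.

Run:
```python
from h import *
c=shot("top")
print(onplane(c,[[267,153]],.16),onplane(c,[[258,203]],.11),onplane(c,[[245,143],[297,145],[298,190],[244,194]],.09),onplane(c,[[200,245]],.01))
cv2.imwrite("pics/topcrop.png",cv2.resize(c["image"][120:230,215:325,::-1],(600,600),interpolation=cv2.INTER_CUBIC))
g=onplane(c,[[267,153]],.16)[0]
p=[g[0]-.17,g[1],.42]
for yaw in(np.pi/2,-np.pi/2):
    print(yaw,manip.solve_ik(p,down(yaw)))
print(manip.camera("wrist")["mount"])
manip.move_to(p,down(np.pi/2))
c=shot("wrist","pics/w1.png"); np.save("w1.npy",{k:c[k] for k in c},allow_pickle=True); print(manip.get_time())
```

```text
[[0.62570069 0.19597127 0.16      ]] [[0.48829858 0.22392994 0.11      ]] [[0.67373848 0.27363982 0.09      ]
 [0.66986437 0.11597805 0.09      ]
 [0.53180229 0.10956542 0.09      ]
 [0.51735327 0.26977515 0.09      ]] [[0.36787628 0.41400037 0.01      ]]
1.5707963267948966 [ 3.82143334e-01  6.61104311e-02  1.71117436e+00 -4.44089210e-16
  1.36430786e+00 -1.18865299e+00]
-1.5707963267948966 [ 3.82143334e-01  6.61104311e-02  1.71117436e+00 -4.44089210e-16
  1.36430786e+00  1.95293966e+00]
[[ 5.10903312e-04 -9.54430927e-01 -2.98431473e-01  7.67899105e-02]
 [ 9.99999867e-01  4.66362905e-04  2.20459534e-04  7.76559376e-04]
 [-7.12360284e-05 -2.98431546e-01  9.54431039e-01 -1.20192896e-01]
 [ 0.00000000e+00  0.00000000e+00  0.00000000e+00  1.00000000e+00]]
2.0833
```

View pics/w1.png

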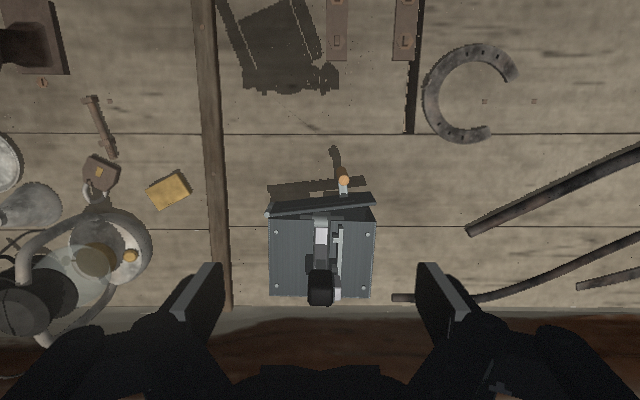

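View pics/topcrop.png

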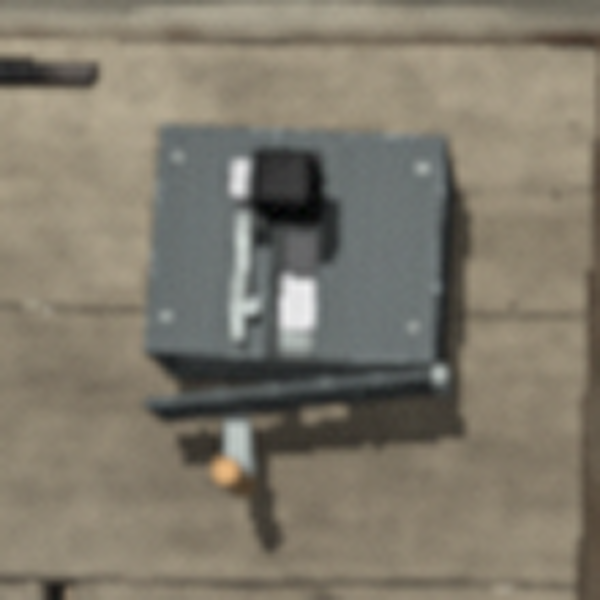

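The wrist view shows the post top at about (343,181), the hinge pin at (268,213), the grip top at (320,290) and the roof spanning columns 269–375 and rows 219–297. I'll pull out exact features.

Run:
```python
from h import *
c=np.load("w1.npy",allow_pickle=True).item(); im=c["image"]
hsv=cv2.cvtColor(im,cv2.COLOR_RGB2HSV)
m=cv2.inRange(hsv,(5,100,150),(25,255,255)); m[:, :320]=0; m[:,370:]=0; m[:165]=0;m[200:]=0
ys,xs=np.nonzero(m); print("post",len(xs),xs.mean(),ys.mean(),xs.min(),xs.max(),ys.min(),ys.max(), onplane(c,[[xs.mean(),ys.mean()]],.108))
cv2.imwrite("pics/w1crop.png",cv2.resize(im[168:312,255:395,::-1],None,fx=4,fy=4,interpolation=cv2.INTER_CUBIC))
print(onplane(c,[[268,213]],.09))
```

```text
post 79 343.50632911392404 179.9367088607595 339 348 175 184 [[0.48045356 0.22997512 0.108     ]]
[[0.53411642 0.1225488  0.09      ]]
```

View pics/w1crop.png

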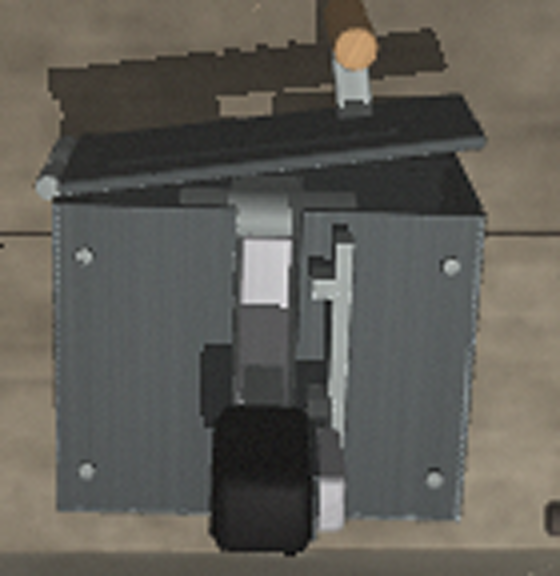

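```bash
cat >> h.py <<'E'
def rot(a): return np.array([[np.cos(a),-np.sin(a)],[np.sin(a),np.cos(a)]])
E
python3 - <<'E'
from h import *
import json
c=np.load("w1.npy",allow_pickle=True).item()
f=lambda q:(np.array(q,float)+.5)/4-.5+[255,168]
P=lambda q,z:onplane(c,f(q),z)[:,:2]
corn=P([[57,511],[463,520],[485,214],[57,199]],.09)   # back-right, back-left, front-left, front-right
loc=np.array([[65,-80],[65,80],[-65,80],[-65,-80]])/1e3
print(np.round(corn,4))
a=loc-loc.mean(0);b=corn-corn.mean(0)
yaw=np.arctan2((a[:,0]*b[:,1]-a[:,1]*b[:,0]).sum(),(a*b).sum())
o=corn.mean(0)-rot(yaw)@loc.mean(0)
print("yaw",yaw,"o",o,"resid",np.round((corn-o)@rot(yaw)-loc,4).tolist())
print("screws",np.round((P([[84,256],[452,266],[87,471],[435,479]],.091)-o)@rot(yaw),4).tolist())
hin=P([[48,186]],.09)[0];post=P([[355,48]],.11)[0]
print("hinge",hin,(hin-o)@rot(yaw),"post",post)
# grip top back/right edges
print("grip top",np.round((P([[213,480],[312,480],[262,410],[262,550]],.16)-o)@rot(yaw),4).tolist())
print("button",np.round((P([[344,505]],.151)-o)@rot(yaw),4).tolist())
print("tube slot",np.round((P([[243,300],[288,300]],.09)-o)@rot(yaw),4).tolist())
d=rot(-yaw)@(post-hin); th=np.arctan2(d[1],d[0])-np.arctan2(115,-45); print("r",np.hypot(*d),"theta",th)
c2=shot("top")
m=cv2.inRange(cv2.cvtColor(c2["image"],cv2.COLOR_RGB2HSV),(5,100,130),(25,255,255));m[:,:245]=0;m[:,270:]=0;m[:192]=0;m[212:]=0
ys,xs=np.nonzero(m);print("top post",onplane(c2,[[xs.mean(),ys.mean()]],.108),len(xs))
E
```

```text
[[0.6715 0.1178]
 [0.6754 0.2781]
 [0.5465 0.2802]
 [0.5409 0.1235]]
yaw -0.030183375810764298 o [0.60860083 0.1999095 ] resid [[0.0004, -0.0002], [-0.0006, 0.0002], [0.0005, -0.0016], [-0.0004, 0.0016]]
screws [[-0.0437, -0.0686], [-0.0439, 0.0677], [0.0465, -0.0681], [0.0458, 0.0677]]
hinge [0.5358512  0.12046833] [-0.07031905 -0.08160048] post [0.47955381 0.22963709]
grip top [[0.0062, -0.0175], [0.0052, 0.0152], [-0.0201, -0.0021], [0.0325, -0.0005]]
button [[0.0201, 0.0271]]
tube slot [[-0.0273, -0.0094], [-0.0279, 0.0075]]
r 0.12283003146864778 theta 0.1333174384965734
top post [[nan nan nan]] 0<stdin>:23: RuntimeWarning: Mean of empty slice.
  ret = ret.dtype.type(ret / rcount)
```

Run:
```python
from h import *
yaw=-.0302;hin=np.array([.5357,.1207]);post=np.array([.4798,.2297])
r0=post-hin;z=.091;th0=.133
O=lambda th:down(-np.pi/2+yaw+th)
W=lambda th,z:np.r_[hin+rot(th-th0)@r0,z]
for th in(th0,.6,1.1,1.65): print(manip.solve_ik(W(th,z),O(th)))
manip.move_to(W(th0,.2),O(th0))
manip.servo_line(W(th0,z),rate=.15)
manip.command_gripper(0.0,25)
print("w",manip.get_width(),manip.get_grip_force(),np.round(manip.get_contact_force(),1),manip.get_time())
for th in np.linspace(th0,1.66,10)[1:]:
    manip.servo_line(W(th,z),O(th),rate=.12)
    print(round(th,2),round(manip.get_width(),4),np.round(manip.get_contact_force(),1))
print(manip.get_time())
shot("top","pics/top2.png")
```

```text
[ 4.24123927e-01  5.36927947e-01  1.92665638e+00 -1.33226763e-15
  6.78008329e-01  1.89212025e+00]
[0.39093572 0.48291162 2.04525372 0.         0.61342731 1.39193205]
[ 2.91186052e-01  4.43667877e-01  2.13265072e+00 -4.44089210e-16
  5.65274052e-01  7.92182379e-01]
[ 1.37681564e-01  4.37650248e-01  2.14617275e+00 -4.44089210e-16
  5.57769656e-01  8.86778913e-02]
w 0.015245543066029318 25.74599727988243 [ 2.3 -3.8  3.1] 6.2417
0.3 0.0155 [ 4.8 -6.4  1.1]
0.47 0.0153 [ 5.1 -6.4 -0.5]
0.64 0.0157 [ 6.9 -5.1 -2.3]
0.81 0.0152 [ 6.4 -2.3 -2.4]
0.98 0.0158 [ 5.5 -2.2 -2.2]
1.15 0.0154 [ 5.1 -1.4 -2.5]
1.32 0.0154 [ 5.4 -0.6 -1.5]
1.49 0.0153 [ 4.7 -0.2 -0.3]
1.66 0.0153 [ 5.1  2.  -0.2]
9.1667
```

Run:
```python
from h import *
yaw=-.0302;o=np.array([.6086,.1999])
p=np.array(manip.get_position())
manip.command_gripper(.06,40)
manip.servo_line([p[0],p[1],.26],rate=.2)
q=np.r_[o+rot(yaw)@[-.09,.001],.30]
manip.move_to(q,down(np.pi/2+yaw))
manip.command_gripper(.085)
c=shot("wrist","pics/w2.png"); np.save("w2.npy",c,allow_pickle=True)
print(manip.get_time(),proj(c,np.r_[o+rot(yaw)@[.02,0],.16]))
```

```text
12.2833 [[317.68887117 311.5182652 ]]
```

View pics/w2.png

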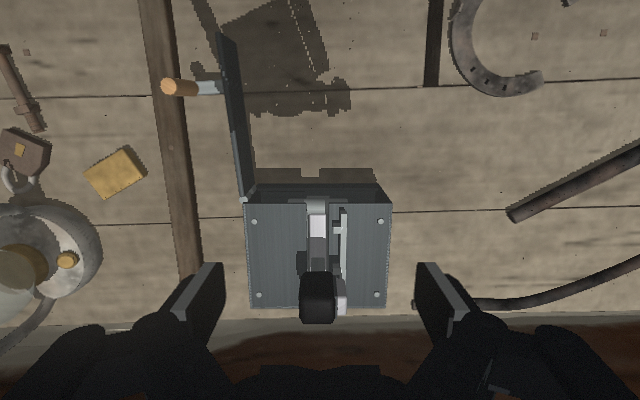

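The door stands slightly past square. The grip top is centred near column 317.5, and the model predicted 317.7, so the alignment is good. I'll go down and squeeze.

Run:
```python
from h import *
yaw=-.0302;o=np.array([.6086,.1999])
L=lambda x,y,z:np.r_[o+rot(yaw)@[x,y],z]
manip.servo_line(L(.02,.0015,.30),rate=.15)
manip.servo_line(L(.02,.0015,.138),rate=.12)
print(np.round(manip.get_contact_force(),1))
manip.command_gripper(0.0,40)
manip.hold(.2)
print(manip.get_width(),manip.get_grip_force(),np.round(manip.get_contact_force(),1),manip.get_time())
```

```text
[-0.3  0.6 -0.4]
0.03545018778892569 41.294710636138916 [ -3.1 -12.2  10.1] 15.3833
```

Run:
```python
from h import *
yaw=-.0302;o=np.array([.6086,.1999])
L=lambda x,y,z:np.r_[o+rot(yaw)@[x,y],z]
for d in(.01,.055,.08,.095,.100,.102):
    manip.servo_line(L(.02-d,.0008,.138),rate=.06)
    print(d,round(manip.get_width(),4),round(manip.get_grip_force(),1),np.round(manip.get_contact_force(),1))
manip.hold(.3)
c=shot("wrist","pics/w3.png"); print(manip.get_time(),np.round(manip.get_contact_force(),1))
cv2.imwrite("pics/t3.png",cv2.resize(shot("top")["image"][110:240,200:330,::-1],None,fx=4,fy=4))
```

```text
0.01 0.0351 40.4 [ 0.8 -9.4  6.7]
0.055 0.0357 41.0 [  1.1 -12.    7.5]
0.08 0.0353 41.5 [  1.5 -11.7   9.1]
0.095 0.0356 41.8 [  2.1 -12.9   8.4]
0.1 0.0354 41.8 [  1.4 -13.6   9.7]
0.102 0.0352 41.7 [  4.9 -14.4   7.2]
18.4167 [  5.4 -14.2   6.5]
```

View pics/w3.png

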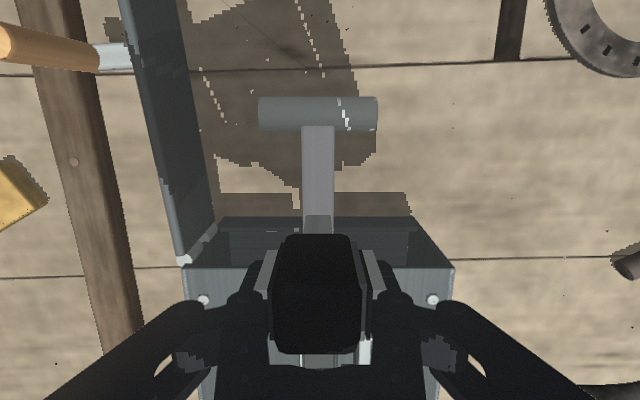

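View pics/t3.png

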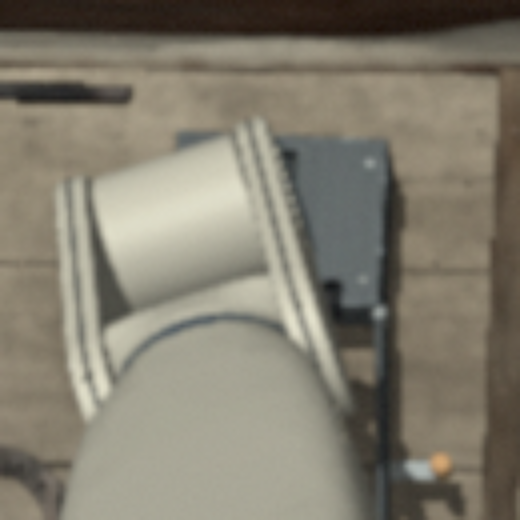

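The rest is drawn out between both pads and the door is open. I'll check that it is seated on the hard stop with a few extra millimetres of pull.

Run:
```python
from h import *
yaw=-.0302;o=np.array([.6086,.1999])
for d in(.104,.106,.108,.110):
    manip.servo_line(np.r_[o+rot(yaw)@[.02-d,.0008],.138],rate=.04); manip.hold(.2)
    f=np.array(manip.get_contact_force()); p=np.array(manip.get_position())
    print(d,round(manip.get_width(),4),np.round(f,1),np.round((p[:2]-o)@rot(yaw),4))
    if f[0]>14: break
manip.hold(.5); print(np.round(manip.get_contact_force(),1),manip.get_time())
```

```text
0.104 0.0351 [ 12.5 -14.5   1. ] [-0.08   -0.0006]
0.106 0.0353 [ 18.4 -15.6  -4. ] [-0.0802 -0.0006]
[ 18.7 -15.4  -4.5] 19.8667
```

```bash
python3 -c "
from rig import manip
print(manip.sign_off())"
```

```text
the job is handed in; nothing more can be done
None
```

I handed the job in at about 20 s with the door open past square, the rest pulled against its second stop and the grip still held with the button squeezed; the hand-in reported no verdict.

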